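# Walk the vial block round to the hot plate's rail

### The job

The aluminium vial block stands askew on the hot plate. Walk it round with pushes of the fingertips until it is square to the steel rail at the back of the plate while still clear of it, then push it gently home, so that one of its long sides lies flat against the rail. Only push: do not grip, lift or tip the block, ram a skewed corner into the rail, or touch the vials, which stay in their wells; leave everything else standing where it is.

Things in the scene. Friction and masses are not known exactly. Their poses are not given: they have to be found in the camera images.
- block: solid aluminium vial block, 132 (its x) x 86 (its y) x 36 mm high, 0.9 kg, loose on the hot plate, 8 wells in its top. Origin at the centre of its underside; x along its long sides, z up. Pushed on its sides (4 to 8 N) it slides flat and stops with the push; pushed square to a long side, 50 mm from that side's middle, it turns about 1 rad per 120 mm. Either long side may face the rail
- rail_face (a point): middle of the front face of the hot plate's steel rail, at the level of the plate's top. The rail is a straight bar, 400 mm long, 10 mm thick and 26 mm high, fixed along the back of the plate. Site x points from the plate into the rail, square to it; y runs along the rail, z up. The block is home when its centre is 43 mm in front of the face and its x axis is parallel to y, either way round
- plate_top (a point): centre of the hot plate's flat top, 70 mm above the bench. The top is dark steel, 320 (x) x 500 (y) mm, cold; the rail's face is 125 mm beyond this point in x. Same axes as rail_face. A lower control shelf with knobs (up to 66 mm high) juts 53 mm from its front. The plate is fixed and does not move
- vial_a: amber vial, 22 mm wide, 38 mm high, 18 g, with an aluminium cap, standing loose in a well of the block (wells: 24 mm wide, 26 mm deep, at the block's x = -48, -16, 16, 48 and y = -19, 19 mm), its cap's top 12 mm above the block's top. Origin at the centre of its foot
- vial_b: another such vial in the block
- vial_c: another such vial in the block
- beaker: glass beaker, 42 mm wide, 55 mm high, on the hot plate's left end. Origin at the centre of its foot. To be left alone
- dish: white porcelain dish, 80 mm wide, 30 mm high, on the hot plate's right end. Origin at the centre of its foot. To be left alone
- reagent: brown reagent bottle, 64 mm wide, 130 mm high, on the bench to the right. Origin at the centre of its foot. To be left alone
- jar: white plastic jar with a red cap, 68 mm wide, 70 mm high, on the bench to the left. Origin at the centre of its foot. To be left alone
- funnel: filter funnel standing upside down, 72 mm wide, 115 mm high, on the bench to the left. Origin at the centre of its foot. To be left alone
- rail: the rail itself. Origin at the same point as rail_face

How it is judged:
By the outcome, as a careful person would: the job done as asked, in the order asked, and still so for the second after the job is handed in, with the robot touching nothing.
It also fails if it takes over 72 s, if anything falls off the work surface, if the arm or the gripper's body presses on something with over 40 N, if the wrist force passes 120 N, or if a joint passes its speed limit or range.

### The arm

A 6-joint arm with a two-finger parallel gripper is mounted at the origin on the work surface. World frame = base frame: x ahead of the robot, y to its left, z up, the work surface at z = 0. Lengths are in m, angles in degrees, forces in N, time in s.
With the tool pointing down it reaches from about 0.275 to 0.85 m from the base axis. Payload 5.2 kg.
Tool frame: the origin (TCP) lies at the very end of the fingers, on their centre line; the grasp point (between the pads) lies 19 mm behind it; z points along the fingers, y is the line along which they close (so a half turn about z gives the same grasp; the last joint's range is limited). The gripper opens to 85 mm and grips with 20 to 120 N. Pads are 22 mm wide; open, the fingers measure 114 mm over their backs; the gripper's body (76 mm by 85 mm) begins 54 mm behind the grasp point. The pads swing forward as they close: fully open they stand 13 mm farther back than shut.
Start: joints at [-79.916, 14.817, 87.949, -0, 77.235, -11.62], TCP at [0.203, -0.511, 0.231] pointing down, gripper open.
Joint ranges: [-179.93, 179.93], [-52.35, 119.4], [10.71, 147.94], [-69.91, 249.91], [12.55, 155.21], [-178.61, 178.61]. Speed limits (degrees/s): [147.25, 147.25, 180, 180, 180, 180].

### API

Orientations are given as a 3x3 rotation matrix whose columns are the frame's x, y, z axes.
In Python, from bench import ctrl gives the robot as it stands.
- The arm moves only by the tool jog_arm, never from a script. Its argument "increments" is a list that holds one entry, the list of rows, each a list of 5 numbers: the closure, from 0 (fully open) to 1 (shut), then the shift along the tool's x, y, z scaled (see below), then the turn about the tool's z scaled (see below). In form: [[[gripper, x, y, z, spin], ...]]. A call has 1 to 8 rows; each row is the pose to reach, as a shift and turn from the pose commanded when the call began, along the tool's axes at that moment, turning the shorter way round; what a row does not reach only later rows make up. The controller multiplies each number of a shift by 80 cm and each number of a turn by 2 pi rad. A row lasts 1/8 s, in which the tool goes at most 62.5 mm and 10.7 degrees, less where a joint would pass 70% of its speed; a pose out of reach is approached as far as the arm can. A call with a number of a shift or a turn outside -1 to 1 is refused whole. A call with a gripper value outside its range is refused whole. The fingers move at their own pace and stop on an object; "grip_force" is the grip in N (left out, the last holds). Time passes only in rows, so rows that repeat a pose let the fingers close. It gives the time, the measured TCP pose, the force, the opening and the grip force at its end, in the units of the state.
- ctrl.state(): the state, without advancing time (a new reading comes with each control period).
- ctrl.grab_frame(name): name is "side" or "top"; returns a dict with "color" (420x560x3 uint8, blue, green, red), "z_map" (420x560 float32, m along the optical axis (not along the pixel's ray), 0 where there is no reading), "mtx" (3x3 intrinsics, pixels), "eye" and "attitude" of the camera in the world. Camera axes: x right, y down, z forward; pixel columns grow to the right and rows downward; lengths in m; the calibration is good to about 2 mm. A picture is of the moment at which its call begins.
- ctrl.finish_job(): hands the job in; it is judged then, once.
The state is a dict: "t": time; "joint_pos": joint angles; "dq": joint speeds; "joint_torque": joint torques, N m; "tcp_pos": TCP position; "ee_rot": TCP orientation; "force": force on the tool from outside, world axes, zero at the start; "moment": the same for the moment, N m; "gripper_width": opening from 0.0 (shut) to 1.0 (fully open); "finger_force": force on a finger pad.
Only numpy, scipy, OpenCV 4.12 (cv2) and the standard library are available. Lean on these libraries where they do the work, as an engineer would, in place of code of your own. Each camera call takes 0.05 s, during which the arm holds its last target. There are 200 camera calls.

## Working session

There is one attempt and no reset: what is moved stays moved. The work goes in short steps, Python scripts to look and compute and a tool call to move; the robot and the scene stay as the last step left them, time stands still between calls to the robot, and variables do not carry over. Pictures are saved under pics/ and viewed, at most 10 in all, crops included, and the job is handed in when it is done.

Besides the shell and the picture viewer there is one more tool, called after ">>>" by a JSON object that holds its "method" and its "body". jog_arm: Moves the arm, as the interface text tells. Shifts and turns lie within -1 to 1; 1 stands for 80 cm of shift or 2 pi rad of turn. Its arguments: {"type":"object","properties":{"increments":{"type":"array","items":{"type":"array","items":{"type":"array","items":{"type":"number","minimum":-1,"maximum":1}}}},"grip_force":{"type":"number"}},"required":["increments"]}

```bash
mkdir -p pics; ls; cat > h.py <<'E'
import numpy as np,cv2
from bench import ctrl
def grab(n,save=None):
    f=ctrl.grab_frame(n)
    if save: cv2.imwrite('pics/'+save,f['color'])
    return f
def pts(f):
    z=f['z_map'];K=np.array(f['mtx']);v,u=np.mgrid[:z.shape[0],:z.shape[1]]
    c=np.stack([(u-K[0,2])/K[0,0]*z,(v-K[1,2])/K[1,1]*z,z],-1)
    return c@np.array(f['attitude']).T+np.array(f['eye'])
E
python3 - <<'E'
from h import *
s=ctrl.state();print(s)
for n in('top','side'):
    f=grab(n,n+'1.png');print(n,f['mtx'],f['eye'],f['attitude']);np.save(n+'p.npy',pts(f))
E
```

```text
pics
{'t': 0.0, 'joint_pos': array([-7.99148182e+01,  1.48615910e+01,  8.80133042e+01,  1.05339417e-03,
        7.72353012e+01, -1.16180571e+01]), 'dq': array([-0.05236622,  0.07661675, -0.00613819, -0.01383048, -0.05271021,
       -0.0106185 ]), 'joint_torque': array([-7.83049672e-04, -4.46036518e+01, -2.90578437e+01, -2.84239150e-04,
        1.15894733e-02, -1.21752873e-05]), 'tcp_pos': array([ 0.20333304, -0.51044382,  0.23043721]), 'ee_rot': array([[ 9.29113242e-01,  3.69795189e-01, -3.19137194e-04],
       [ 3.69795105e-01, -9.29111394e-01,  1.89670995e-03],
       [ 4.04880211e-04, -1.88027370e-03, -9.99998150e-01]]), 'force': array([0.39890531, 0.49803671, 0.69438332]), 'moment': array([ 0.03709896,  0.0139067 , -0.01724747]), 'finger_force': 0.0, 'gripper_width': 0.9995873355517881}
top [[523.13210557   0.         281.53890492]
 [  0.         523.13210557 207.98351088]
 [  0.           0.           1.        ]] [ 0.32554846 -0.01256318  1.6477699 ] [[ 0.0059595  -0.99074269  0.13562229]
 [-0.99990851 -0.00425701  0.01283976]
 [-0.01214355 -0.1356864  -0.99067741]]
side [[410.68011544   0.         278.20516238]
 [  0.         410.68011544 211.28779744]
 [  0.           0.           1.        ]] [0.28498285 0.73819954 0.78653051] [[-0.96063735 -0.1701105   0.21963219]
 [-0.27728255  0.63561189 -0.72049421]
 [-0.0170372  -0.75303382 -0.6577612 ]]
```

View pics/top1.png

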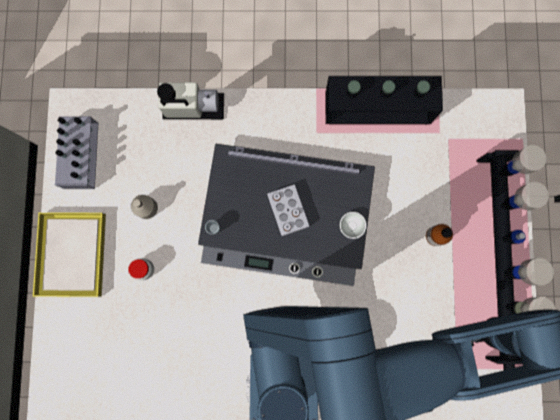

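```bash
cat >> h.py <<'E'
def block(P,lo=0.100,hi=0.110,roi=None):
    m=(P[...,2]>lo)&(P[...,2]<hi)
    if roi: m&=(P[...,0]>roi[0])&(P[...,0]<roi[1])&(P[...,1]>roi[2])&(P[...,1]<roi[3])
    m=m.astype(np.uint8)
    n,l,st,c=cv2.connectedComponentsWithStats(m)
    out=[]
    for i in range(1,n):
        if st[i,4]<150: continue
        q=P[l==i];r=cv2.minAreaRect((q[:,:2]*1000).astype(np.float32));out.append((st[i].tolist(),np.round(r[0],1),np.round(r[1],1),round(r[2],2),round(q[:,2].mean(),4)))
    return out
E
python3 - <<'E'
from h import *
P=np.load('topp.npy')
for o in block(P):print(o)
print('rail');
for o in block(P,0.0915,0.099):print(o)
m=(P[...,2]>.066)&(P[...,2]<.074);q=P[m];print(q.min(0),q.max(0),cv2.minAreaRect((q[:,:2]*1000).astype(np.float32)),np.median(q[:,2]))
E
```

```text
([267, 184, 42, 51, 720], array([533.5, -10.6]), array([132.6,  85.8]), 19.34, np.float64(0.1058))
rail
([270, 156, 81, 15, 215], array([674.4, -76.9]), array([244.5,  12.3]), 81.76, np.float64(0.0955))
[ 0.01963026 -0.69780458  0.06600074] [0.92048375 0.70984771 0.07399925] ((460.8231506347656, 10.85498046875), (1456.770751953125, 863.186767578125), 84.27976989746094) 0.07018188544349702
```

The top view shows the block near (289,210), its long side running up-left, and the rail from (229,153) to (358,171). The beaker is at (212,228) and the dish at (352,225). Next I'll measure the rail more closely.

```bash
python3 - <<'E'
from h import *
im=cv2.imread('pics/top1.png')[135:285,190:390]
cv2.imwrite('pics/crop1.png',cv2.resize(im,None,fx=4,fy=4,interpolation=cv2.INTER_CUBIC))
P=np.load('topp.npy')
roi=np.zeros(P.shape[:2],bool);roi[140:185,215:375]=1
m=roi&(P[...,2]>.091)&(P[...,2]<.101);q=P[m];r=cv2.minAreaRect((q[:,:2]*1000).astype(np.float32));print('rail',r,np.median(q[:,2]))
roi[:]=0;roi[135:285,190:390]=1
m=roi&(P[...,2]>.0675)&(P[...,2]<.0725);q=P[m]*1000;r=cv2.minAreaRect(q[:,:2].astype(np.float32));print('plate',r,np.median(q[:,2]))
for nm,(u0,u1,v0,v1),lo in(('dish',(335,372,205,245),.085),('beaker',(200,225,215,240),.085)):
    w=P[v0:v1,u0:u1].reshape(-1,3);w=w[w[:,2]>lo];print(nm,w.min(0),w.max(0))
E
```

```text
rail ((681.666748046875, -26.230392456054688), (398.0345458984375, 12.538116455078125), 81.80302429199219) 0.0959425966499069
plate ((535.0855102539062, -5.0921630859375), (499.5153503417969, 356.69622802734375), 81.88169860839844) 70.11784894317796
dish [ 0.32554846 -0.2419173   0.08513873] [ 0.52695734 -0.01256318  1.6477699 ]
beaker [ 0.32554846 -0.01256318  0.08567299] [0.49810752 0.23166591 1.6477699 ]
```

View pics/crop1.png

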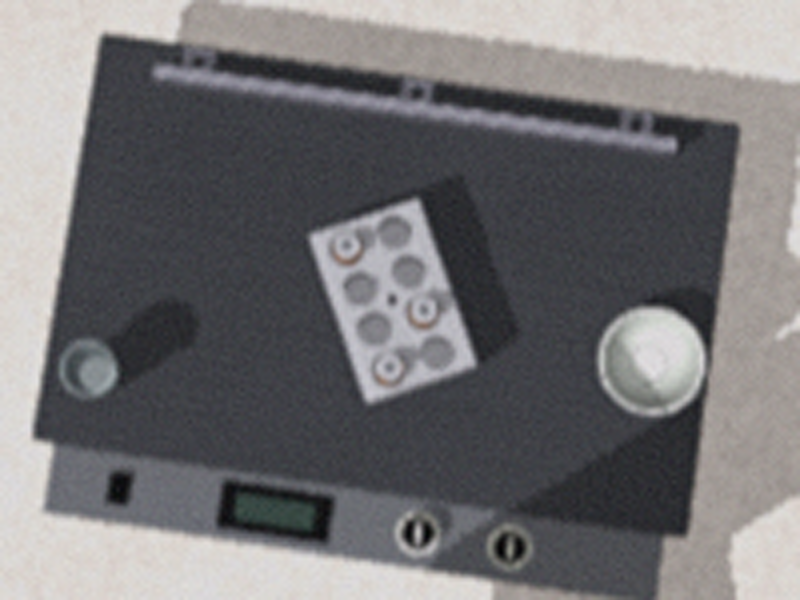

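Findings from the crop and depth:
- **Rail:** it runs at 81.8°, with its face near (677,-25).
- **Block:** its long axis is at 19.3°, centred at (533,-11).
- **Plan:** use the open fingers as a two-point pusher on the left long side, swinging it about 62° CCW. They are then already placed for the square push home.

>>> {"method": "jog_arm", "body": {"increments": [[[0,0.619,-0.54,0,-0.2433],[0,0.619,-0.54,0,-0.2433],[0,0.619,-0.54,0,-0.2433],[0,0.619,-0.54,0,-0.2433],[0,0.619,-0.54,0,-0.2433],[0,0.619,-0.54,0,-0.2433],[0,0.619,-0.54,0,-0.2433],[0,0.619,-0.54,0,-0.2433]]]}}

```text
t: 1.1
tcp_pos: [0.4324, -0.0643, 0.2313]
ee_rot: [[-0.309, 0.951, 0.0], [0.951, 0.309, -0.0], [-0.0, 0.0, -1.0]]
force: [1.2, -1.8, 0.4]
gripper_width: 0.998
finger_force: 0.0
```

```bash
cat >> h.py <<'E'
def rel(x,y,z,yaw):  # target TCP (m) and tool-y yaw (deg) -> scaled shift, spin
    s=ctrl.state();R=s['ee_rot'];d=np.array([x,y,z])-s['tcp_pos']
    a=np.degrees(np.arctan2(R[1,1],R[0,1]));t=(yaw-a+180)%360-180
    print('t',s['t'],'tcp',s['tcp_pos'].round(4),'yaw',a.round(2),'F',s['force'].round(1),'->',(R.T@d/.8).round(4),round(-t/360,4))
E
python3 -c "
from h import *
rel(.5038,.0743,.231,19.34)"
```

```text
t 1.1 tcp [ 0.4324 -0.0643  0.2313] yaw 18.0 F [ 1.2 -1.8  0.4] -> [0.1372 0.1384 0.0004] -0.0037
```

>>> {"method": "jog_arm", "body": {"increments": [[[0,0.1372,0.1384,0,-0.0037],[0,0.1372,0.1384,0,-0.0037],[0,0.1372,0.1384,0,-0.0037],[0,0.1372,0.1384,0,-0.0037],[0,0.1372,0.1384,0.06,-0.0037],[0,0.1372,0.1384,0.12,-0.0037],[0,0.1372,0.1384,0.16,-0.0037],[0,0.1372,0.1384,0.185,-0.0037]]]}}

```text
t: 2.1
tcp_pos: [0.5024, 0.0707, 0.0814]
ee_rot: [[-0.324, 0.946, -0.003], [0.946, 0.324, -0.0], [0.001, -0.003, -1.0]]
force: [-0.4, 0.6, 0.5]
gripper_width: 1.0
finger_force: 0.0
```

```bash
python3 -c "
from h import *
rel(.5038,.0743,.076,19.34)
f=grab('side');cv2.imwrite('pics/s2.png',cv2.resize(f['color'][110:310,130:400],None,fx=2.9,fy=2.9,interpolation=cv2.INTER_CUBIC))"
```

```text
t 2.1 tcp [0.5024 0.0707 0.0814] yaw 18.91 F [-0.4  0.6  0.5] -> [0.0037 0.0031 0.0067] -0.0012
```

View pics/s2.png

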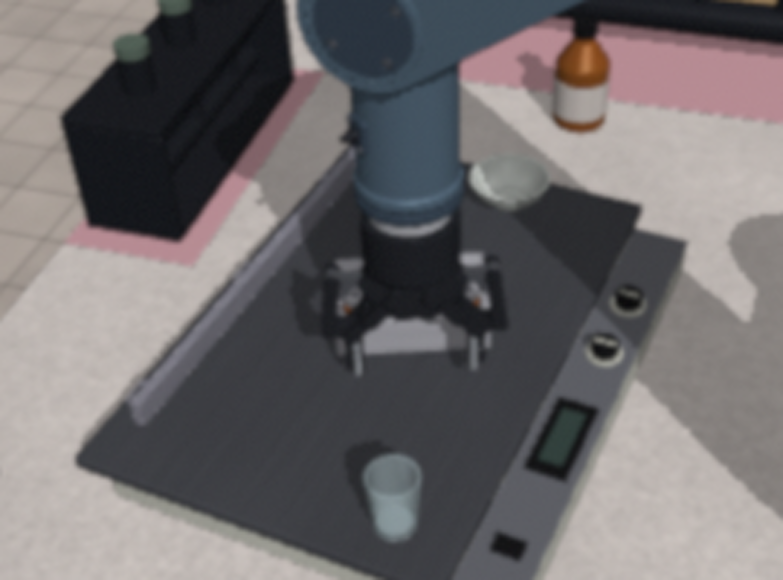

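The open fingers straddle the block's left long side, with the tips still about 20 mm above the plate and nothing nearby. I'll lower them and approach.

>>> {"method": "jog_arm", "body": {"increments": [[[0,0,0.003,0.013,-0.0012],[0,0,0.003,0.013,-0.0012],[0,-0.006,0.003,0.013,-0.0012],[0,-0.014,0.003,0.013,-0.0012],[0,-0.022,0.003,0.013,-0.0012],[0,-0.03,0.003,0.013,-0.0012],[0,-0.037,0.003,0.013,-0.0012],[0,-0.037,0.003,0.013,-0.0012]]]}}

```text
t: 3.15
tcp_pos: [0.5162, 0.0442, 0.0729]
ee_rot: [[-0.332, 0.943, 0.0], [0.943, 0.332, -0.0], [-0.0, 0.0, -1.0]]
force: [0.1, 0.4, -0.3]
gripper_width: 1.001
finger_force: 0.0
```

```bash
cat >> h.py <<'E'
C=np.array([.6184,.0191])
def arc(yaw,off,lat=0,n=8):  # pose when block axis = yaw
    a=np.radians(yaw);x=np.array([np.cos(a),np.sin(a)]);y=np.array([-x[1],x[0]])
    return C-.09*x+off*y+lat*x
def rows(yaws,offs,z=.071):
    for w,o in zip(yaws,offs):
        p=arc(w,o);rel(p[0],p[1],z,w)
def bl():
    s=ctrl.state();t=s['tcp_pos'];R=s['ee_rot'];r=t[:2]-np.array([.5335,-.0106])
    return r@R[:2,0],r@R[:2,1]
E
python3 -c "
from h import *
print(bl());rows([19.34]*3,[.056,.054,.052])
for n in('top','side'):
  P=pts(grab(n));print(block(P,roi=(.4,.7,-.15,.15)))"
```

```text
(np.float64(0.05740852709103983), np.float64(0.0018988649262189476))
t 3.15 tcp [0.5162 0.0442 0.0729] yaw 19.37 F [ 0.1  0.4 -0.3] -> [-0.0019 -0.0024  0.0024] 0.0001
t 3.15 tcp [0.5162 0.0442 0.0729] yaw 19.37 F [ 0.1  0.4 -0.3] -> [-0.0044 -0.0024  0.0024] 0.0001
t 3.15 tcp [0.5162 0.0442 0.0729] yaw 19.37 F [ 0.1  0.4 -0.3] -> [-0.0069 -0.0024  0.0024] 0.0001
[([286, 184, 23, 50, 326], array([535.8, -18. ]), array([132.2,  70.6]), 19.08, np.float64(0.1056))]
[([254, 215, 35, 9, 189], array([523.1,  21.9]), array([84. , 24.7]), 20.95, np.float64(0.1059))]
```

```bash
python3 -c "
from h import *
rows(np.array([19.34,19.34,21,23,25,27.2,29.5,32]),[.055,.0535]+[.0535]*6)"
```

```text
t 3.25 tcp [0.516  0.0446 0.0728] yaw 19.4 F [-0.   0.5 -0.4] -> [-0.0038 -0.0023  0.0023] 0.0002
t 3.25 tcp [0.516  0.0446 0.0728] yaw 19.4 F [-0.   0.5 -0.4] -> [-0.0057 -0.0023  0.0023] 0.0002
t 3.25 tcp [0.516  0.0446 0.0728] yaw 19.4 F [-0.   0.5 -0.4] -> [-0.0089 -0.0042  0.0023] -0.0044
t 3.25 tcp [0.516  0.0446 0.0728] yaw 19.4 F [-0.   0.5 -0.4] -> [-0.013  -0.0063  0.0023] -0.01
t 3.25 tcp [0.516  0.0446 0.0728] yaw 19.4 F [-0.   0.5 -0.4] -> [-0.0171 -0.0083  0.0023] -0.0156
t 3.25 tcp [0.516  0.0446 0.0728] yaw 19.4 F [-0.   0.5 -0.4] -> [-0.0217 -0.0104  0.0023] -0.0217
t 3.25 tcp [0.516  0.0446 0.0728] yaw 19.4 F [-0.   0.5 -0.4] -> [-0.0265 -0.0123  0.0023] -0.0281
t 3.25 tcp [0.516  0.0446 0.0728] yaw 19.4 F [-0.   0.5 -0.4] -> [-0.0319 -0.0142  0.0023] -0.035
```

>>> {"method": "jog_arm", "body": {"increments": [[[0,-0.0038,-0.0023,0,0],[0,-0.0057,-0.0023,0,0],[0,-0.0089,-0.0042,0,-0.0044],[0,-0.013,-0.0063,0,-0.01],[0,-0.0171,-0.0083,0,-0.0156],[0,-0.0217,-0.0104,0,-0.0217],[0,-0.0265,-0.0123,0,-0.0281],[0,-0.0319,-0.0142,0,-0.035]]]}}

```text
t: 4.25
tcp_pos: [0.5124, 0.0182, 0.0728]
ee_rot: [[-0.531, 0.847, -0.003], [0.847, 0.531, 0.002], [0.003, -0.001, -1.0]]
force: [-3.4, 5.5, 4.0]
gripper_width: 0.996
finger_force: 3.4
```

```bash
python3 -c "
from h import *
rows(np.array([34,36,38.2,40.5,43,45.5,48,50.5]),[.0535]*8)
P=pts(grab('top'));print(block(P,roi=(.4,.7,-.15,.15)))
cv2.imwrite('pics/t3.png',cv2.resize(ctrl.grab_frame('top')['color'][135:285,190:390],None,fx=4,fy=4))"
```

```text
t 4.25 tcp [0.5124 0.0182 0.0728] yaw 32.08 F [-3.4  5.5  4. ] -> [-0.0064 -0.0018  0.0023] -0.0053
t 4.25 tcp [0.5124 0.0182 0.0728] yaw 32.08 F [-3.4  5.5  4. ] -> [-0.0104 -0.0039  0.0022] -0.0109
t 4.25 tcp [0.5124 0.0182 0.0728] yaw 32.08 F [-3.4  5.5  4. ] -> [-0.0149 -0.0061  0.0022] -0.017
t 4.25 tcp [0.5124 0.0182 0.0728] yaw 32.08 F [-3.4  5.5  4. ] -> [-0.0197 -0.0082  0.0022] -0.0234
t 4.25 tcp [0.5124 0.0182 0.0728] yaw 32.08 F [-3.4  5.5  4. ] -> [-0.0251 -0.0102  0.0022] -0.0303
t 4.25 tcp [0.5124 0.0182 0.0728] yaw 32.08 F [-3.4  5.5  4. ] -> [-0.0305 -0.012   0.0022] -0.0373
t 4.25 tcp [0.5124 0.0182 0.0728] yaw 32.08 F [-3.4  5.5  4. ] -> [-0.036  -0.0136  0.0022] -0.0442
t 4.25 tcp [0.5124 0.0182 0.0728] yaw 32.08 F [-3.4  5.5  4. ] -> [-0.0415 -0.015   0.0022] -0.0512
[([296, 196, 22, 36, 221], array([515.3, -72.1]), array([ 53.8, 108.2]), 77.17, np.float64(0.106))]
```

View pics/t3.png

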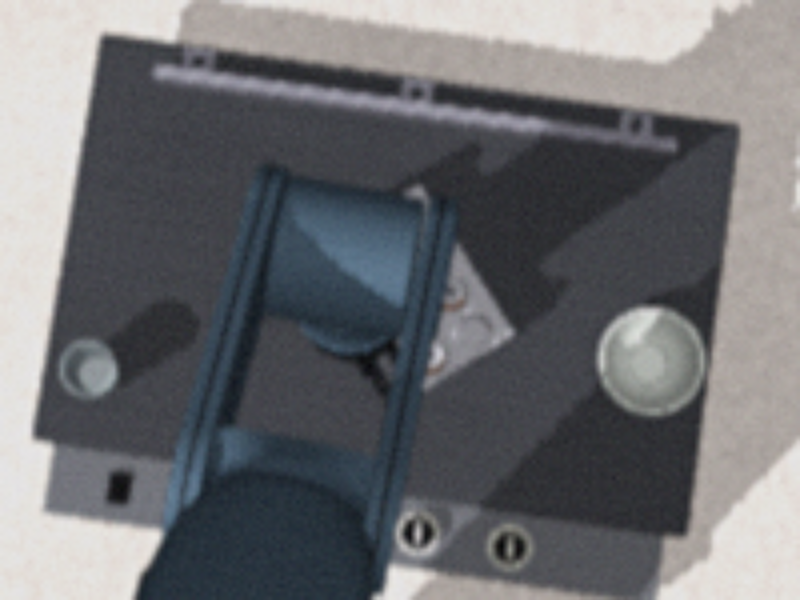

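The block now stands at about 32° (right side from (420,187) to (515,335)), following the fingers at around 6 N, with its vials in place. I'll carry on along the arc.

>>> {"method": "jog_arm", "body": {"increments": [[[0,-0.0064,-0.0018,0,-0.0053],[0,-0.0104,-0.0039,0,-0.0109],[0,-0.0149,-0.0061,0,-0.017],[0,-0.0197,-0.0082,0,-0.0234],[0,-0.0251,-0.0102,0,-0.0303],[0,-0.0305,-0.012,0,-0.0373],[0,-0.036,-0.0136,0,-0.0442],[0,-0.0415,-0.015,0,-0.0512]]]}}

```text
t: 5.35
tcp_pos: [0.5188, -0.0162, 0.0728]
ee_rot: [[-0.772, 0.636, -0.005], [0.636, 0.772, 0.003], [0.005, -0.001, -1.0]]
force: [-7.5, 7.2, 6.3]
gripper_width: 1.001
finger_force: 4.6
```

```bash
python3 -c "
from h import *
rows(np.array([53,55.3,57.5,59.8,62,64.2,66.3,68.3]),[.0535]*8)
cv2.imwrite('pics/t4.png',cv2.resize(ctrl.grab_frame('top')['color'][135:285,190:390],None,fx=4,fy=4))"
```

```text
t 5.35 tcp [ 0.5188 -0.0162  0.0728] yaw 50.52 F [-7.5  7.2  6.3] -> [-0.0062 -0.0021  0.0022] -0.0069
t 5.35 tcp [ 0.5188 -0.0162  0.0728] yaw 50.52 F [-7.5  7.2  6.3] -> [-0.0109 -0.0045  0.0021] -0.0133
t 5.35 tcp [ 0.5188 -0.0162  0.0728] yaw 50.52 F [-7.5  7.2  6.3] -> [-0.0154 -0.0066  0.0021] -0.0194
t 5.35 tcp [ 0.5188 -0.0162  0.0728] yaw 50.52 F [-7.5  7.2  6.3] -> [-0.0203 -0.0086  0.0021] -0.0258
t 5.35 tcp [ 0.5188 -0.0162  0.0728] yaw 50.52 F [-7.5  7.2  6.3] -> [-0.025  -0.0103  0.0021] -0.0319
t 5.35 tcp [ 0.5188 -0.0162  0.0728] yaw 50.52 F [-7.5  7.2  6.3] -> [-0.0298 -0.0119  0.0021] -0.038
t 5.35 tcp [ 0.5188 -0.0162  0.0728] yaw 50.52 F [-7.5  7.2  6.3] -> [-0.0344 -0.0132  0.002 ] -0.0438
t 5.35 tcp [ 0.5188 -0.0162  0.0728] yaw 50.52 F [-7.5  7.2  6.3] -> [-0.0388 -0.0143  0.002 ] -0.0494
```

View pics/t4.png

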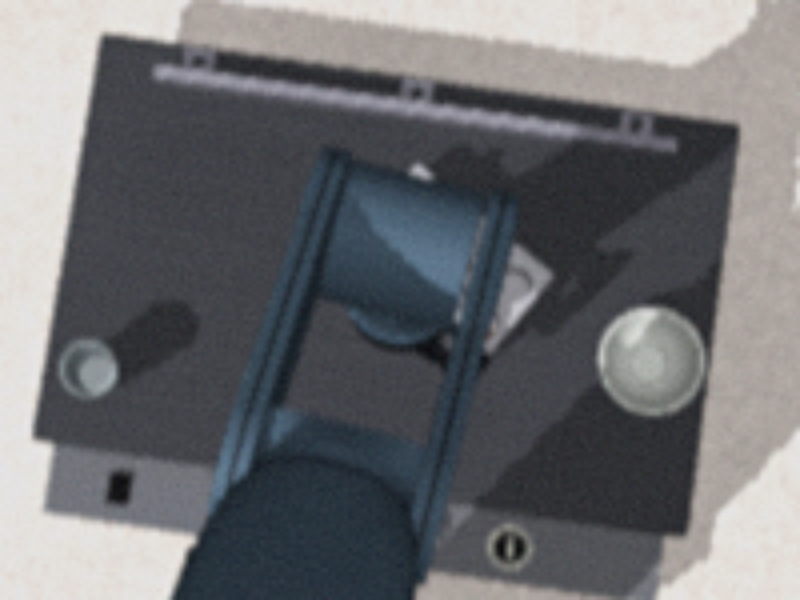

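The block is at about 51°. Its leading corner at (415,165) is some 40 mm short of the rail, and the dish is clear. I'll continue.

>>> {"method": "jog_arm", "body": {"increments": [[[0,-0.0062,-0.0021,0,-0.0069],[0,-0.0109,-0.0045,0,-0.0133],[0,-0.0154,-0.0066,0,-0.0194],[0,-0.0203,-0.0086,0,-0.0258],[0,-0.025,-0.0103,0,-0.0319],[0,-0.0298,-0.0119,0,-0.038],[0,-0.0344,-0.0132,0,-0.0438],[0,-0.0388,-0.0143,0,-0.0494]]]}}

```text
t: 6.4
tcp_pos: [0.535, -0.0452, 0.0726]
ee_rot: [[-0.929, 0.37, -0.006], [0.37, 0.929, 0.002], [0.006, -0.0, -1.0]]
force: [-8.0, 3.8, 5.7]
gripper_width: 1.003
finger_force: 4.4
```

```bash
python3 -c "
from h import *
rows(np.array([70.3,72.3,74.3,76.3,78.2,80,81.3,81.8]),[.0535]*8)"
```

```text
t 6.4 tcp [ 0.535  -0.0452  0.0726] yaw 68.3 F [-8.   3.8  5.7] -> [-0.0043 -0.0015  0.0019] -0.0056
t 6.4 tcp [ 0.535  -0.0452  0.0726] yaw 68.3 F [-8.   3.8  5.7] -> [-0.0083 -0.0037  0.0019] -0.0111
t 6.4 tcp [ 0.535  -0.0452  0.0726] yaw 68.3 F [-8.   3.8  5.7] -> [-0.0125 -0.0056  0.0019] -0.0167
t 6.4 tcp [ 0.535  -0.0452  0.0726] yaw 68.3 F [-8.   3.8  5.7] -> [-0.0166 -0.0075  0.0018] -0.0222
t 6.4 tcp [ 0.535  -0.0452  0.0726] yaw 68.3 F [-8.   3.8  5.7] -> [-0.0207 -0.0091  0.0018] -0.0275
t 6.4 tcp [ 0.535  -0.0452  0.0726] yaw 68.3 F [-8.   3.8  5.7] -> [-0.0245 -0.0105  0.0018] -0.0325
t 6.4 tcp [ 0.535  -0.0452  0.0726] yaw 68.3 F [-8.   3.8  5.7] -> [-0.0274 -0.0114  0.0018] -0.0361
t 6.4 tcp [ 0.535  -0.0452  0.0726] yaw 68.3 F [-8.   3.8  5.7] -> [-0.0284 -0.0118  0.0018] -0.0375
```

>>> {"method": "jog_arm", "body": {"increments": [[[0,-0.0043,-0.0015,0,-0.0056],[0,-0.0083,-0.0037,0,-0.0111],[0,-0.0125,-0.0056,0,-0.0167],[0,-0.0166,-0.0075,0,-0.0222],[0,-0.0207,-0.0091,0,-0.0275],[0,-0.0245,-0.0105,0,-0.0325],[0,-0.0274,-0.0114,0,-0.0361],[0,-0.0284,-0.0118,0,-0.0375]]]}}

```text
t: 7.4
tcp_pos: [0.5529, -0.0629, 0.0725]
ee_rot: [[-0.99, 0.143, -0.005], [0.143, 0.99, 0.001], [0.006, 0.0, -1.0]]
force: [-7.4, 0.6, 4.3]
gripper_width: 1.0
finger_force: 3.8
```

```bash
python3 -c "
from h import *
rows([81.8],[.0535])
for n in('top','side'):
  P=pts(grab(n));print(block(P,roi=(.5,.67,-.2,.1)))"
```

```text
t 7.4 tcp [ 0.5529 -0.0629  0.0725] yaw 81.75 F [-7.4  0.6  4.3] -> [0.0004 0.0007 0.0019] -0.0001
[]
[([226, 173, 41, 38, 491], array([596.2, -71.6]), array([137.1, 108.5]), 83.08, np.float64(0.1059))]
```

I'll back off for an unobstructed check of squareness.

>>> {"method": "jog_arm", "body": {"increments": [[[0,0.01,0,0,0],[0,0.03,0,0,0],[0,0.05,0,-0.05,0],[0,0.07,0,-0.12,0],[0,0.14,0.03,-0.16,0],[0,0.21,0.08,-0.16,0],[0,0.25,0.14,-0.16,0],[0,0.25,0.16,-0.16,0]]]}}

```text
t: 8.5
tcp_pos: [0.3734, 0.0939, 0.2012]
ee_rot: [[-0.99, 0.142, 0.001], [0.142, 0.99, 0.0], [-0.001, 0.001, -1.0]]
force: [0.9, -1.3, 0.7]
gripper_width: 1.002
finger_force: 0.0
```

```bash
python3 -c "
from h import *
rows([81.8],[.0535])
f=grab('top');P=pts(f)
for o in block(P,roi=(.5,.67,-.2,.1)):print(o)
print(block(pts(grab('side')),roi=(.5,.67,-.2,.1)))
np.save('p5.npy',P)
cv2.imwrite('pics/t5.png',cv2.resize(f['color'][135:285,190:390],None,fx=4,fy=4,interpolation=cv2.INTER_CUBIC))"
```

```text
t 8.5 tcp [0.3734 0.0939 0.2012] yaw 81.83 F [ 0.9 -1.3  0.7] -> [-0.2494 -0.1616  0.1629] 0.0001
([285, 168, 48, 34, 701], array([608.4, -72.9]), array([132.1,  87.4]), 81.6, np.float64(0.1056))
[([226, 173, 51, 38, 820], array([605.4, -72.2]), array([135.6,  88.3]), 81.25, np.float64(0.1061))]
```

View pics/t5.png

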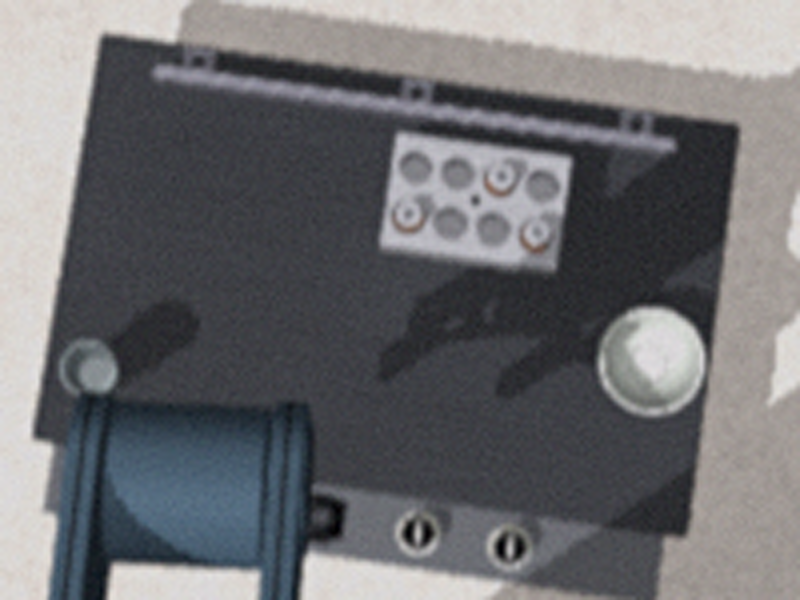

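The block is square at 81.6–81.8° with its rail-side corners at (397,132) and (570,157). That leaves about 19 mm to the rail. All three vials are seated and the beaker and dish are untouched. Now the push home.

```bash
python3 -c "
from h import *
rel(.5243,-.0608,.2,81.8);rel(.5243,-.0608,.0715,81.8)"
```

```text
t 8.6 tcp [0.3753 0.0936 0.2013] yaw 81.91 F [-0.1  0.2  0.4] -> [-0.2115 -0.1649  0.0019] 0.0003
t 8.6 tcp [0.3753 0.0936 0.2013] yaw 81.91 F [-0.1  0.2  0.4] -> [-0.2113 -0.165   0.1625] 0.0003
```

>>> {"method": "jog_arm", "body": {"increments": [[[0,-0.08,-0.08,0,0],[0,-0.15,-0.14,0,0],[0,-0.2,-0.165,0,0],[0,-0.2115,-0.165,0.02,0],[0,-0.2115,-0.165,0.08,0],[0,-0.2115,-0.165,0.13,0],[0,-0.2115,-0.165,0.162,0],[0,-0.2115,-0.165,0.162,0]]]}}

```text
t: 9.6
tcp_pos: [0.5228, -0.0637, 0.0691]
ee_rot: [[-0.989, 0.145, -0.005], [0.145, 0.989, 0.001], [0.005, 0.001, -1.0]]
force: [0.3, -0.8, 0.8]
gripper_width: 1.0
finger_force: 0.0
```

```bash
cat >>h.py <<'E'
N=np.array([.9898,-.1426])
def gap(d,lat=-.0730):  # pose with TCP d from face
    s=ctrl.state();t=s['tcp_pos'][:2];print('dist',((np.array([.6767,-.0255])-t)@N).round(4))
    L=np.array([.1426,.9898]);c=np.array([.6084,-.0729]);p=c+N*((np.array([.6767,-.0255])-c)@N-d);rel(p[0],p[1],.0725,81.8)
E
python3 -c "
from h import *
gap(.118);gap(.103)"
```

```text
dist 0.1469
t 9.6 tcp [ 0.5228 -0.0637  0.0691] yaw 81.68 F [ 0.3 -0.8  0.8] -> [-0.0361  0.004  -0.0044] -0.0003
dist 0.1469
t 9.6 tcp [ 0.5228 -0.0637  0.0691] yaw 81.68 F [ 0.3 -0.8  0.8] -> [-0.0548  0.004  -0.0045] -0.0003
```

>>> {"method": "jog_arm", "body": {"increments": [[[0,-0.01,0.004,-0.004,-0.0003],[0,-0.022,0.004,-0.004,-0.0003],[0,-0.031,0.004,-0.004,-0.0003],[0,-0.036,0.004,-0.004,-0.0003],[0,-0.04,0.004,-0.004,-0.0003],[0,-0.044,0.004,-0.004,-0.0003],[0,-0.0475,0.004,-0.004,-0.0003],[0,-0.051,0.004,-0.004,-0.0003]]]}}

```text
t: 10.6
tcp_pos: [0.5625, -0.0649, 0.0744]
ee_rot: [[-0.99, 0.141, -0.006], [0.141, 0.99, 0.001], [0.006, 0.0, -1.0]]
force: [-9.7, 2.5, 6.6]
gripper_width: 1.002
finger_force: 4.6
```

```bash
python3 -c "
from h import *
gap(.0985)"
```

```text
dist 0.1074
t 10.6 tcp [ 0.5625 -0.0649  0.0744] yaw 81.87 F [-9.7  2.5  6.6] -> [-0.0111 -0.0017  0.0023] 0.0002
```

>>> {"method": "jog_arm", "body": {"increments": [[[0,-0.0012,0,0,0],[0,-0.0024,0,0,0],[0,-0.0036,0,0,0],[0,-0.0048,0,0,0],[0,-0.006,0,0,0],[0,-0.007,0,0,0],[0,-0.008,0,0,0],[0,-0.009,0,0,0]]]}}

```text
t: 11.6
tcp_pos: [0.5696, -0.0659, 0.0744]
ee_rot: [[-0.99, 0.141, -0.006], [0.141, 0.99, 0.001], [0.006, 0.0, -1.0]]
force: [-8.3, 1.4, 6.2]
gripper_width: 1.003
finger_force: 4.5
```

```bash
python3 -c "
from h import *
gap(.0985)"
```

```text
dist 0.1003
t 11.6 tcp [ 0.5696 -0.0659  0.0744] yaw 81.88 F [-8.3  1.4  6.2] -> [-0.0022 -0.0018  0.0023] 0.0002
```

Still sliding freely at about 8 N, with 1–2 mm to go. I'll creep with short calls and watch the force.

>>> {"method": "jog_arm", "body": {"increments": [[[0,-0.0007,0,0,0],[0,-0.0013,0,0,0],[0,-0.0018,0,0,0],[0,-0.0018,0,0,0]]]}}

```text
t: 12.1
tcp_pos: [0.571, -0.0661, 0.0744]
ee_rot: [[-0.99, 0.141, -0.006], [0.141, 0.99, 0.001], [0.006, 0.0, -1.0]]
force: [-9.2, 0.9, 6.5]
gripper_width: 1.007
finger_force: 4.5
```

>>> {"method": "jog_arm", "body": {"increments": [[[0,-0.0006,0,0,0],[0,-0.0012,0,0,0],[0,-0.0015,0,0,0],[0,-0.0015,0,0,0]]]}}

```text
t: 12.6
tcp_pos: [0.571, -0.0661, 0.0744]
ee_rot: [[-0.99, 0.141, -0.008], [0.141, 0.99, 0.002], [0.008, 0.0, -1.0]]
force: [-13.0, 1.8, 10.2]
gripper_width: 1.001
finger_force: 6.5
```

The TCP has stopped while the force rises, so the block is at the rail. One more small squeeze will seat it flat.

>>> {"method": "jog_arm", "body": {"increments": [[[0,-0.0007,0,0,0],[0,-0.0013,0,0,0],[0,-0.0013,0,0,0],[0,-0.0013,0,0,0]]]}}

```text
t: 13.1
tcp_pos: [0.571, -0.0661, 0.0744]
ee_rot: [[-0.99, 0.141, -0.01], [0.141, 0.99, 0.002], [0.011, 0.0, -1.0]]
force: [-15.9, 3.0, 12.3]
gripper_width: 0.998
finger_force: 8.2
```

>>> {"method": "jog_arm", "body": {"increments": [[[0,0.005,0,0,0],[0,0.02,0,0,0],[0,0.05,0,0,0],[0,0.07,0,-0.08,0],[0,0.14,0.03,-0.16,0],[0,0.21,0.08,-0.16,0],[0,0.26,0.14,-0.16,0],[0,0.26,0.16,-0.16,0]]]}}

```text
t: 14.1
tcp_pos: [0.386, 0.0904, 0.203]
ee_rot: [[-0.99, 0.142, 0.001], [0.142, 0.99, 0.0], [-0.001, 0.0, -1.0]]
force: [1.4, -0.6, 0.0]
gripper_width: 1.0
finger_force: 0.0
```

```bash
python3 -c "
from h import *
gap(.1)
f=grab('top');P=pts(f)
for o in block(P,.101,.110,roi=(.5,.72,-.2,.1)):print(o)
q=P[140:185,215:375].reshape(-1,3);q=q[(q[:,2]>.091)&(q[:,2]<.0995)];print(cv2.minAreaRect((q[:,:2]*1000).astype(np.float32)))
for o in block(pts(grab('side')),.101,.11,roi=(.5,.72,-.2,.1)):print(o)
cv2.imwrite('pics/t6.png',cv2.resize(f['color'][145:220,270:370],None,fx=8,fy=8,interpolation=cv2.INTER_CUBIC))"
```

```text
dist 0.3043
t 14.1 tcp [0.386  0.0904 0.203 ] yaw 81.83 F [ 1.4 -0.6  0. ] -> [-0.2551 -0.1626  0.1634] 0.0001
([286, 160, 47, 36, 707], array([629.4, -75.4]), array([131.5,  95.5]), 82.31, np.float64(0.1059))
((654.7981567382812, -22.292251586914062), (398.2348327636719, 67.46864318847656), 81.98440551757812)
([220, 172, 51, 37, 772], array([623.9, -75.4]), array([137.1,  89.5]), 82.65, np.float64(0.1062))
```

View pics/t6.png

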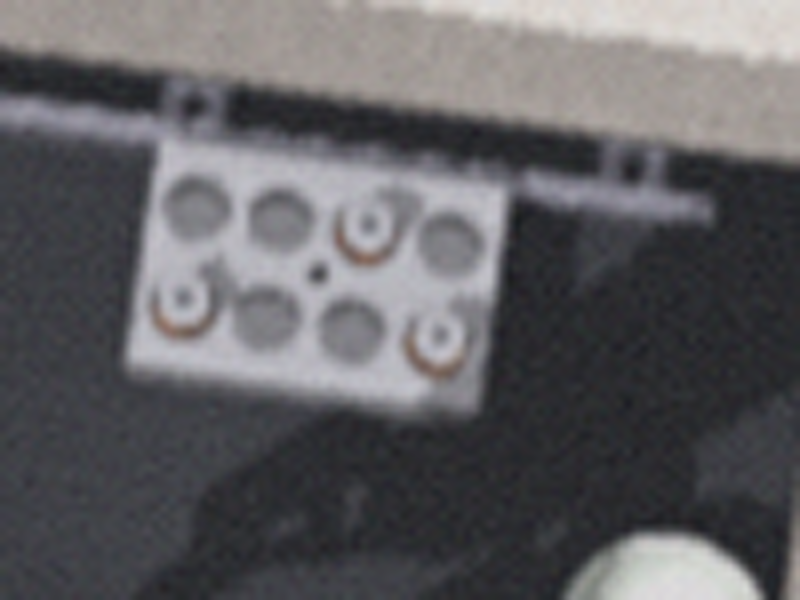

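```bash
python3 -c "
from h import *
def edge(g,K,A,e,us,v0,v1,z):
    o=[]
    for u in us:
        c=g[v0:v1,u].astype(float);d=np.diff(c);i=np.argmin(d);w=-d[max(i-1,0):i+2];v=v0+.5+max(i-1,0)+(w*np.arange(len(w))).sum()/w.sum()
        r=A@np.array([(u-K[0,2])/K[0,0],(v-K[1,2])/K[1,1],1]);o.append((e+r*(z-e[2])/r[2])[:2]*1000)
    o=np.array(o,np.float32);l=cv2.fitLine(o,cv2.DIST_HUBER,0,.01,.01).ravel();a=np.degrees(np.arctan2(l[1],l[0]))%180
    n=np.array([.9898,-.1426]);return a,(np.array([676.7,-25.5])-o.mean(0))@n
G=0;n=8
for _ in range(n):
    f=grab('top');G=G+cv2.cvtColor(f['color'],cv2.COLOR_BGR2GRAY).astype(float)
G/=n;K,A,e=[np.array(f[k]) for k in('mtx','attitude','eye')]
print('front edge',edge(G,K,A,e,range(290,328),186,200,.106))
print('rail front',[edge(G,K,A,e,list(range(233,286))+list(range(336,356)),150,176,z) for z in(.096,)])
"
```

```text
front edge (np.float32(82.754425), np.float64(85.41900923553472))
rail front [(np.float32(86.87104), np.float64(-11.909379416122391))]
```

```bash
cat > m.py <<'E'
from h import *
def sub(d):
    i=int(np.argmax(d));i=min(max(i,1),len(d)-2);w=np.clip(d[i-1:i+2],0,None);return i+(w@[-1,0,1])/w.sum()
n=10;fs=[grab('top') for _ in range(n)];f=fs[0]
G=np.mean([cv2.cvtColor(x['color'],cv2.COLOR_BGR2GRAY).astype(float) for x in fs],0)
Z=np.mean([x['z_map'] for x in fs],0);f['z_map']=Z;P=pts(f)
K,A,e=[np.array(f[k]) for k in('mtx','attitude','eye')]
def W(u,v,z):
    r=A@np.array([(u-K[0,2])/K[0,0],(v-K[1,2])/K[1,1],1]);return ((e+r*(z-e[2])/r[2])*1000)[:2]
def col(x,y,z):
    c=A.T@(np.array([x,y,z])/1-e);return K[0,0]*c[0]/c[2]+K[0,2],K[1,1]*c[1]/c[2]+K[1,2]
def fit(p0,p1,z,sgn,name,hw=4):
    o=[]
    (u0,v0),(u1,v1)=col(*p0,z),col(*p1,z)
    if u0>u1:u0,v0,u1,v1=u1,v1,u0,v0
    for u in range(int(u0)+2,int(u1)-1):
        vc=int(round(v0+(v1-v0)*(u-u0)/(u1-u0)));s=sgn*np.diff(G[vc-hw:vc+hw+1,u]);o.append(W(u,vc-hw+.5+sub(s),z))
    o=np.array(o,np.float32);l=cv2.fitLine(o,cv2.DIST_HUBER,0,.01,.01).ravel();nn=np.array([l[1],-l[0]]);nn*=np.sign(nn[0])
    print(name,'angle',np.degrees(np.arctan2(l[1],l[0]))%180,'dist of edge to face pt',(np.array([676.7,-25.5])-l[2:])@nn,'rms',np.std((o-l[2:])@nn))
r=np.array([.6767,-.0255]);L=np.array([.1426,.9898]);Nn=np.array([.9898,-.1426])
fit(r+.19*L,r+.03*L,.096,-1,'rail left',3)
fit(r-.13*L,r-.19*L,.096,-1,'rail right',3)
c=np.array([.6275,-.0755]);fit(c-.043*Nn+.06*L,c-.043*Nn-.06*L,.106,-1,'front')
# depth-plane based: block-top points
m=(P[...,2]>.1035)&(P[...,2]<.1085)&(P[...,0]>.5)&(P[...,0]<.7)&(P[...,1]>-.2)&(P[...,1]<.05)
q=P[m];mask=m.astype(np.uint8)
o=[]
for u in range(290,328):
    vs=np.where(m[:,u])[0];o.append(P[vs.max(),u,:2]*1000)
l=cv2.fitLine(np.array(o,np.float32),cv2.DIST_HUBER,0,.01,.01).ravel();print('depth front',np.degrees(np.arctan2(l[1],l[0]))%180)
E
python3 m.py
```

```text
rail left angle 81.85388 dist of edge to face pt 1.5691107452054442 rms 0.6396796
rail right angle 81.46885 dist of edge to face pt 0.8619668715532036 rms 0.68375486
front angle 82.17373 dist of edge to face pt 88.84884226937088 rms 2.7546024
depth front 81.458046
```

```bash
cat >> m.py <<'E'
print('--')
for d in(.0865,.0885):
  for a,b in((.06,-.06),(.06,0),(0,-.055)):
    x=r-d*Nn-.05*L; x=x+L*((c-x)@L); fit(x+a*L,x+b*L,.106,-1,('front',d,a,b),2)
# wells: dark circles on top, hough
S=cv2.resize(G[145:220,270:370],None,fx=8,fy=8,interpolation=cv2.INTER_CUBIC).clip(0,255).astype(np.uint8)
ci=cv2.HoughCircles(S,cv2.HOUGH_GRADIENT,1,50,param1=80,param2=15,minRadius=24,maxRadius=42)
for x,y,rr in sorted(ci[0].tolist()):print(round(x),round(y),round(rr),W(270+(x+.5)/8-.5,145+(y+.5)/8-.5,.106).round(1))
E
python3 m.py | sed -n '/--/,$p'
```

```text
--
('front', 0.0865, 0.06, -0.06) angle 82.32483 dist of edge to face pt 88.5209773050296 rms 0.9052622
('front', 0.0865, 0.06, 0) angle 81.92835 dist of edge to face pt 88.19010240380092 rms 0.4968119
('front', 0.0865, 0, -0.055) angle 84.40199 dist of edge to face pt 91.60048406073425 rms 1.0537487
('front', 0.0885, 0.06, -0.06) angle 82.460976 dist of edge to face pt 89.12604934063572 rms 0.8006248
('front', 0.0885, 0.06, 0) angle 83.25556 dist of edge to face pt 89.3157069726162 rms 0.6918279
('front', 0.0885, 0, -0.055) angle 83.05236 dist of edge to face pt 90.19050344330637 rms 0.9401033
182 302 38 [614.1 -24.6]
648 572 41 [ 513.1 -197.1]
```

```bash
python3 - <<'E'
from h import *
def avg(n):
    return np.mean([grab(n)['color'].astype(float) for _ in range(12)],0)
a=avg('top')[155:205,280:335];b=avg('side')[150:220,205:290]
def up(x,h):
    x=np.clip(255*(x/255)**.6,0,255).astype(np.uint8);k=h/x.shape[0];return cv2.resize(x,None,fx=k,fy=k,interpolation=cv2.INTER_CUBIC)
a=up(a,360);b=up(b,320);print(a.shape,b.shape)
h=max(a.shape[0],b.shape[0]);o=np.zeros((h,a.shape[1]+b.shape[1],3),np.uint8);o[:a.shape[0],:a.shape[1]]=a;o[:b.shape[0],a.shape[1]:]=b
cv2.imwrite('pics/t7.png',o)
E
```

```text
(360, 396, 3) (320, 389, 3)
```

View pics/t7.png

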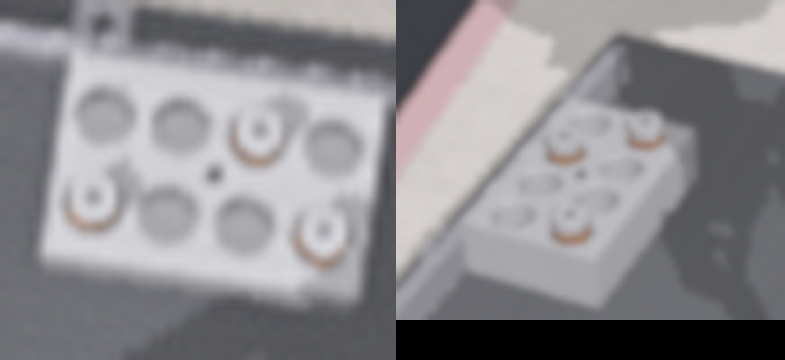

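```bash
python3 - <<'E'
from h import *
fs=[grab('top') for _ in range(10)];f=fs[0]
G=np.mean([cv2.cvtColor(x['color'],cv2.COLOR_BGR2GRAY).astype(np.float32) for x in fs],0)
g5=np.zeros_like(G);g5[135:285,190:390]=cv2.cvtColor(cv2.resize(cv2.imread('pics/t5.png'),(200,150),interpolation=cv2.INTER_AREA),cv2.COLOR_BGR2GRAY)
g1=cv2.cvtColor(cv2.imread('pics/top1.png'),cv2.COLOR_BGR2GRAY).astype(np.float32)
K,A,e=[np.array(f[k]) for k in('mtx','attitude','eye')]
def rect(g,c,yaw,hx=75,hy=52):   # 1 px = 1 mm, block frame guess (x right, y up)
    a=np.radians(yaw);y,x=np.mgrid[hy:-hy-1:-1,-hx:hx+1].astype(float)
    w=np.stack([c[0]/1e3+(x*np.cos(a)-y*np.sin(a))/1e3,c[1]/1e3+(x*np.sin(a)+y*np.cos(a))/1e3,np.full_like(x,.106)],-1)
    p=(w-e)@A;return cv2.remap(g,(K[0,0]*p[...,0]/p[...,2]+K[0,2]).astype(np.float32),(K[1,1]*p[...,1]/p[...,2]+K[1,2]).astype(np.float32),cv2.INTER_CUBIC)
now=rect(G,(627.5,-75.5),81.8)
mask=np.zeros(now.shape,np.uint8);mask[14:-14,14:-14]=255
for nm,g,c,yaw in(('t5',g5,(608.4,-72.9),81.7),('t1',g1,(533.5,-10.6),19.34)):
    T=rect(g,c,yaw);M=np.eye(2,3,dtype=np.float32)
    cc,M=cv2.findTransformECC(T,now,M,cv2.MOTION_EUCLIDEAN,(3,300,1e-7),mask,5)
    # angle: template px -> now px, image y down => CCW = -atan2
    d=np.degrees(np.arctan2(M[1,0],M[0,0]));ctr=M@np.array([75,52,1])-[75,52]
    a=np.radians(81.8);off=np.array([ctr[0]*np.cos(a)+ctr[1]*np.sin(a),ctr[0]*np.sin(a)-ctr[1]*np.cos(a)])
    cen=np.array([627.5,-75.5])+off
    print(nm,'cc',round(cc,3),'yaw now',81.8-d,'(ref',yaw,') centre',cen.round(1),'to face',((np.array([675.4,-25.3])-cen)@[.9898,-.1426]).round(1))
E
```

```text
t5 cc 0.979 yaw now 81.724396 (ref 81.7 ) centre [626.5 -75.3] to face 41.2
t1 cc 0.717 yaw now 81.51228 (ref 19.34 ) centre [626.7 -74.8] to face 41.1
```

The block hasn't turned since the square check (0.02° difference). It lies at the rail within calibration error, with the vials seated and the arm clear, so I'm handing in.

```bash
python3 -c "
from bench import ctrl
print(ctrl.finish_job())"
```

```text
the job is handed in; nothing more can be done
None
```

The block was turned square to the rail about 19 mm clear of it, then pushed gently home with a long side flat against it (camera-checked to about 0.3° and 2 mm); the vials are still in their wells, nothing else was touched, and the job is handed in.

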